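# Push the screw carton down the feed lane

### The job

Line the cardboard carton of screws up with the lane and push it along the board between the two aluminium rails until its front sits flush against the wooden end stop, then take the hand away. The rails have only just been glued down, so neither the carton nor the robot may touch them. Only push the carton, steadily, with the fingers: do not lift, tip or fling it, and leave everything else on the bench where it is.

Things in the scene. Friction and masses are not known exactly. Their poses are not given: they have to be found in the camera images.
- carton: cardboard carton with a paper tape band along its length and an orange patch on each long side, 96 mm wide (its x), 110 mm long (its y), 70 mm tall, about 0.35 to 0.65 kg, loose on the board's apron, up to 0.25 rad askew and 35 mm off the lane's centre line. Origin: centre of underside; +y face is the front that goes in first. Slides with plain friction (about 1.5 to 5 N)
- carton_front (a point): point at the foot of the carton's front (+y) face, mid width, 55 mm ahead of the carton's origin; same axes as the carton
- lane: fixed plywood base board, 270 mm (its x) by 570 mm (its y, from -310 to +260), 12 mm thick. Origin: on the table under the lane's centre line; z up; +y runs down the lane from mouth to end stop (roughly world +y, robot's right to left), +x to the far rail. From y = -310 to -90 mm it is a bare apron where the carton starts
- lane_mouth (a point): middle of the lane mouth on the board's upper face, lane y = -90 mm (a thin blue line is painted just before it); same axes as the lane
- stop_face (a point): foot of the end stop's face that the carton comes up against, on the centre line, lane y = +210 mm; same axes as the lane. The stop is a rigid dark wooden block across the whole lane, 35 mm high above the board
- rail_near: fixed bright aluminium angle rail along the robot's side of the lane; its frame is the same as the lane's. Upright leg 3 mm thick, 20 mm high above the board, inner face at lane x = -62 mm, from lane y = -90 to +205 mm; its flat 3 mm thick foot reaches outwards to x = -83.5 mm. The lane is 124 mm clear between the rails
- rail_far: the same rail mirrored on the far side, inner face at lane x = +62 mm, flat foot outwards to x = +83.5 mm; its frame is the same as the lane's
- glue_bottle: small white glue bottle with a red cap, 32 mm across, 75 mm tall, standing on the base board outside the far rail; bystander. Origin: centre of underside
- utility_knife: black utility knife, 150 x 22 x 14 mm, lying on the base board outside the near rail; bystander. Origin: centre of underside
- adhesive_tin: adhesive tin with a magenta label, 100 mm across, 120 mm tall, on the table beyond the end stop; bystander. Origin: centre of underside
- glass_jar: clear glass jar, 84 mm across, 110 mm tall, on the table beyond the end stop; bystander. Origin: centre of underside
- tape_roll: amber roll of tape lying flat, 100 mm across, 45 mm high, on the table beyond the board's far side; bystander. Origin: centre of underside
- mallet: hammer, about 260 mm long, wooden handle, lying on the table beyond the board's far side; bystander. Origin: centre of underside
- rivet_cup: small open green cup, 68 mm across, 50 mm tall, on the table beyond the far corner of the board at the end stop; bystander. Origin: centre of underside
Mind the look-alikes: they are no part of the job. Leave any black look-alike of the carton alone.

How it is judged:
By the outcome, as a careful person would: the job done as asked, in the order asked, and still so for the second after the job is handed in, with the robot touching nothing.
It also fails if it takes over 64 s, if anything falls off the work surface, if the arm or the gripper's body presses on something with over 40 N, if the wrist force passes 120 N, or if a joint passes its speed limit or range.

### The arm

A 6-joint arm with a two-finger parallel gripper is mounted at the origin on the work surface. World frame = base frame: x ahead of the robot, y to its left, z up, the work surface at z = 0. Lengths are in m, angles in degrees, forces in N, time in s.
With the tool pointing down it reaches from about 0.3 to 0.75 m from the base axis. Payload 8.5 kg.
Tool frame: the origin (TCP) lies on the centre line of the jaws, within the pads' length; the fingertips stand 25 mm ahead of it and the grasp point (between the pads) lies 6 mm ahead of it; z points along the fingers, y is the line along which they close (so a half turn about z gives the same grasp; the last joint's range is limited). The gripper opens to 85 mm and grips with 20 to 120 N. Pads are 22 mm wide; open, the fingers measure 114 mm over their backs; the gripper's body (76 mm by 85 mm) begins 54 mm behind the grasp point. The pads swing forward as they close: fully open they stand 13 mm farther back than shut.
Start: joints at [-12.336, 21.807, 74.336, -0, 83.858, -12.336], TCP at [0.55, 0, 0.256] pointing down, gripper open.
Joint ranges: [-178.18, 178.18], [-50.72, 133.34], [12.68, 142.11], [-81.47, 261.47], [9.98, 163.14], [-165.26, 165.26]. Speed limits (degrees/s): [136.94, 136.94, 180, 180, 180, 180].

### API

Orientations are given as a 3x3 rotation matrix whose columns are the frame's x, y, z axes.
In Python, from rig import telemetry, optics, env gives the robot as it stands.
- The arm moves only by the tool send_rows, never from a script. Its argument "deltas" is a list that holds one entry, the list of rows, each a list of 7 numbers: the shift along the tool's x, y, z in m, then the turn, a rotation vector about the tool's x, y, z in rad, then the opening, from -1 (shut) to 1 (fully open), so that 0 is half open. In form: [[[x, y, z, ax, ay, az, grip], ...]]. A call has 1 to 12 rows; each row shifts and turns the commanded pose from where the row before left it, along the tool's axes as they then stand; what a row does not reach is not made up. A row lasts 1/8 s, in which the tool goes at most 62.5 mm and 10.7 degrees, less where a joint would pass 70% of its speed; a pose out of reach is approached as far as the arm can. A call is refused whole if a number of a shift passes 0.0625 or a number of a turn 0.188, either way. A call with a gripper value outside its range is refused whole. The fingers move at their own pace and stop on an object; "squeeze" is the grip in N (left out, the last holds). Time passes only in rows, so rows that do not move let the fingers close. It gives the time, the measured TCP pose, the force, the opening and the grip force at its end, in the units of the state.
- telemetry.observe(): the state, without advancing time (a new reading comes with each control period).
- optics.get_image(name): name is "scene" or "side" or "wrist"; returns a dict with "image" (420x560x3 uint8, red, green, blue), "range_z" (420x560 float32, m along the optical axis (not along the pixel's ray), 0 where there is no reading), "K" (3x3 intrinsics, pixels), "k1" (the pictures are not rectified: a ray, as slopes to the right and down, at radius r is drawn at 1 + k1 r^2 times it, then the intrinsics apply), "rvec" (rotation vector, rad) and "tvec" (3), from world to camera coordinates, as OpenCV has them; the wrist camera has in their place "hand_eye" (4x4, takes a point from camera to tool coordinates, whose origin is the TCP and whose axes are the flange's). Camera axes: x right, y down, z forward; pixel columns grow to the right and rows downward; lengths in m; the calibration is good to about 2 mm. A picture is of the moment at which its call begins: read the wrist's pose just before it.
- env.close_job(): hands the job in; it is judged then, once.
The state is a dict: "time_s": time; "q": joint angles; "qvel": joint speeds; "joint_efforts": joint torques, N m; "position": TCP position; "tool_rot": TCP orientation; "ft_force": force on the tool from outside, world axes, zero at the start; "wrist_torque": the same for the moment, N m; "grip_width": finger opening in m; "gripper_force": force on a finger pad.
Only numpy, scipy, OpenCV 4.12 (cv2) and the standard library are available. Lean on these libraries where they do the work, as an engineer would, in place of code of your own. Each camera call takes 0.05 s, during which the arm holds its last target. There are 200 camera calls.

## Working session

There is one attempt and no reset: what is moved stays moved. The work goes in short steps, Python scripts to look and compute and a tool call to move; the robot and the scene stay as the last step left them, time stands still between calls to the robot, and variables do not carry over. Pictures are saved under pics/ and viewed, at most 10 in all, crops included, and the job is handed in when it is done.

Besides the shell and the picture viewer there is one more tool, called after ">>>" as name(argument=value, ...), one argument or row to a line, values as JSON. send_rows: Moves the arm, as the interface text tells. Its arguments: {"type":"object","properties":{"deltas":{"type":"array"},"squeeze":{"type":"number"}},"required":["deltas"]}

```bash
mkdir -p pics; cat > h.py <<'E'
import numpy as np, cv2
from rig import telemetry, optics, env
def cam(n):
    s=telemetry.observe(); d=optics.get_image(n)
    if 'hand_eye' in d:
        T=np.eye(4);T[:3,:3]=np.array(s['tool_rot']);T[:3,3]=s['position'];T=T@np.array(d['hand_eye'])
        d['R'],d['C']=T[:3,:3],T[:3,3]
    else:
        R=cv2.Rodrigues(np.array(d['rvec'],float))[0]; d['R'],d['C']=R.T,-R.T@np.array(d['tvec'],float).ravel()
    return d
def rays(d,uv):
    uv=np.array(uv,float).reshape(-1,1,2)
    p=cv2.undistortPoints(uv,np.array(d['K'],float),np.array([d['k1'],0,0,0],float)).reshape(-1,2)
    return np.c_[p,np.ones(len(p))]
def onplane(d,uv,z):
    r=rays(d,uv)@d['R'].T
    return d['C']+r*((z-d['C'][2])/r[:,2])[:,None]
def cloud(d):
    h,w=d['range_z'].shape; g=np.dstack(np.meshgrid(np.arange(w),np.arange(h))).reshape(-1,2)
    return (d['C']+(rays(d,g)*d['range_z'].reshape(-1,1))@d['R'].T).reshape(h,w,3)
def save(d,n): cv2.imwrite('pics/'+n,d['image'][:,:,::-1])
E
python3 - <<'E'
from h import *
s=telemetry.observe(); print(s)
for n in('scene','side','wrist'):
    d=cam(n); save(d,n+'1.png'); np.savez('/tmp/'+n+'1.npz',**d); print(n,d['C'].round(3),d['R'].round(2).tolist())
a=[cv2.imread(f'pics/{n}1.png') for n in('scene','side','wrist')]
E
```

```text
{'time_s': 0.0, 'q': array([-1.23354060e+01,  2.18388952e+01,  7.43888777e+01,  4.54721038e-04,
        8.38573068e+01, -1.23359547e+01]), 'qvel': array([-0.04763506, -0.08136577,  0.02858075, -0.07047816, -0.00770475,
       -0.05945849]), 'joint_efforts': array([-1.00240642e-03, -4.48466885e+01, -2.31285810e+01, -2.87182611e-04,
        4.73836102e-03,  1.77242771e-05]), 'position': array([5.49715920e-01, 6.52684214e-05, 2.55707112e-01]), 'tool_rot': array([[-8.48463823e-06,  9.99998950e-01, -1.44895362e-03],
       [ 9.99999947e-01,  8.95546777e-06,  3.24938343e-04],
       [ 3.24950977e-04, -1.44895078e-03, -9.99998897e-01]]), 'ft_force': array([0.53483043, 0.67511692, 0.23183395]), 'wrist_torque': array([-0.00078282, -0.03638977,  0.00360672]), 'gripper_force': 0.0, 'grip_width': 0.08536612969174862}
scene [1.403 0.459 0.622] [[-0.45, 0.46, -0.77], [0.89, 0.24, -0.37], [0.01, -0.85, -0.52]]
side [ 0.081 -0.911  0.829] [[0.91, -0.24, 0.35], [-0.42, -0.52, 0.74], [0.0, -0.82, -0.58]]
wrist [0.55  0.079 0.375] [[1.0, 0.0, -0.0], [0.0, -0.95, -0.3], [-0.0, 0.3, -0.95]]
```

View pics/scene1.png

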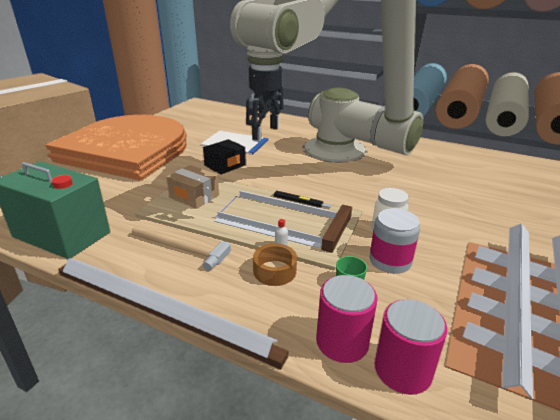

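View pics/side1.png

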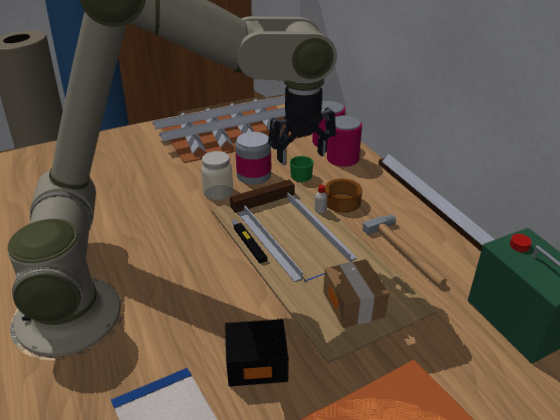

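View pics/wrist1.png

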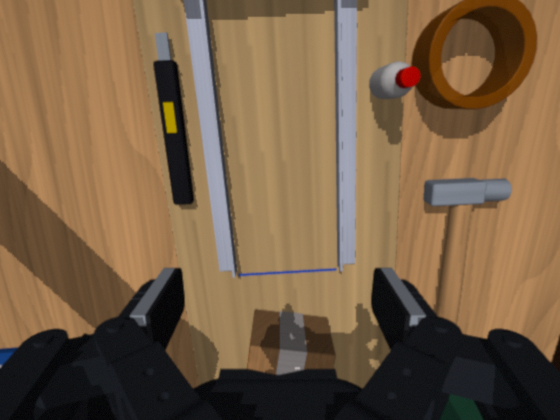

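The scene view shows the carton at (190,187), its front towards the rails, with the black look-alike behind it at (225,155). The side view shows the carton at (355,293) and the black box at (257,350). The wrist view shows the rails running down columns 200–230 and 345, the blue line at row 271, and the carton at (290,340). Next I'll measure the lane and the carton.

```bash
python3 - <<'E'
from h import *
L=lambda n:{k:v for k,v in np.load('/tmp/'+n+'1.npz').items()}
w=L('wrist'); P=cloud(w); im=w['image'].astype(int); v=w['range_z']>0
hsv=cv2.cvtColor(w['image'],cv2.COLOR_RGB2HSV)
# blue line
m=(hsv[...,0]>105)&(hsv[...,0]<130)&(hsv[...,1]>110)&(hsv[...,2]>50)
m[:255]=0;m[290:]=0;m[:,:225]=0;m[:,350:]=0
yx=np.argwhere(m)[:,::-1]; q=onplane(w,yx,0.012)
c=q.mean(0); u=np.linalg.svd(q-c)[2][0]; u*=np.sign(u[0]); print('blue',len(q),c,'ang',np.degrees(np.arctan2(u[1],u[0])),'x',q[:,0].min(),q[:,0].max())
for a in(150,):
  print('board z',np.median(P[100:200,250:320,2]))
# rails: tops by depth
for nm,lo,hi in(('near',185,245),('far',325,360)):
  mm=v.copy(); mm[:, :lo]=0; mm[:,hi:]=0; mm[260:]=0; mm[:25]=0
  mm&=(P[...,2]>0.027)&(P[...,2]<0.036)
  p=P[mm][:,:2]; 
  if len(p)>50:
    f=np.polyfit(p[:,1],p[:,0],1); r=p[:,0]-np.polyval(f,p[:,1]); print(nm,len(p),'slope',f,'x at y=0',f[1],'std',r.std(),'pct',np.percentile(r,[2,98]), 'y',p[:,1].min(),p[:,1].max())
for n in('side','scene'):
  d=L(n);P=cloud(d)
  m=(d['range_z']>0)&(P[...,2]>0.076)&(P[...,2]<0.089)&(P[...,0]>.35)&(P[...,0]<.75)&(P[...,1]<0)&(P[...,1]>-.45)
  k,l,st,_=cv2.connectedComponentsWithStats(m.astype(np.uint8))
  for i in range(1,k):
    if st[i,4]>80:
      p=P[l==i]; hull=cv2.minAreaRect(p[:,:2].astype(np.float32)*1000); print(n,st[i],p.mean(0).round(4),hull, 'rgb',d['image'][l==i].mean(0).round())
E
```

```text
blue 122 [ 0.5588772 -0.118208   0.012    ] ang 3.8051750655478167 x 0.50131425550479 0.6201788711231566
board z 0.013478032496055475
near 1057 slope [-0.02572448  0.48480203] x at y=0 0.48480203240126074 std 0.012194362547166116 pct [-0.03734568  0.00963305] y -0.09065456338875133 0.15334085656090812
far 928 slope [-0.06571839  0.6170137 ] x at y=0 0.6170137046069101 std 0.0010276992647539264 pct [-0.00130536  0.00191317] y -0.09199628875831925 0.1530148142396643
side [ 325  259   64   47 1827] [ 0.5574 -0.2374  0.0821] ((558.871826171875, -233.55242919921875), (114.52947235107422, 98.1246337890625), 82.42144012451172) rgb [86. 71. 58.]
scene [166 165  52  23 668] [ 0.5653 -0.2276  0.0808] ((561.2966918945312, -230.5266876220703), (115.70496368408203, 100.42757415771484), 82.49527740478516) rgb [141. 124. 105.]
```

```bash
python3 - <<'E'
from h import *
d={k:v for k,v in np.load('/tmp/side1.npz').items()};P=cloud(d)
p=P[320:382,226:288]; im=d['image'][320:382,226:288]
m=(im.max(2)<60)&(p[...,2]>.03); q=p[m]; print('black',np.percentile(q,[2,50,98],axis=0).round(3))
E
```

```text
black [[ 0.257 -0.344  0.036]
 [ 0.316 -0.299  0.07 ]
 [ 0.372 -0.234  0.073]]
```

>>> send_rows(
  deltas=[
    [[-0.05, 0, 0, 0, 0, 0.066, 0.2], [-0.05, 0, 0, 0, 0, 0.066, 0.2], [-0.05, -0.002, 0, 0, 0, 0, 0.2], [-0.05, -0.007, 0, 0, 0, 0, 0.2], [-0.05, -0.007, 0, 0, 0, 0, 0.2], [-0.05, -0.007, 0, 0, 0, 0, 0.2], [-0.022, -0.002, 0, 0, 0, 0, 0.2], [0, 0, 0, 0, 0, 0, 0.2]],
  ],
)

```text
time_s: 1.15
position: [0.4925, -0.3173, 0.2559]
tool_rot: [[0.133, 0.991, -0.0], [0.991, -0.133, 0.001], [0.001, -0.001, -1.0]]
ft_force: [-0.4, 0.5, -0.3]
grip_width: 0.0514
gripper_force: 0.0
```

>>> send_rows(
  deltas=[
    [[0.001, 0.028, 0, 0, 0, 0, 0.2], [0.0015, 0.0277, 0, 0, 0, 0, 0.2], [0, 0, 0, 0, 0, 0, 0.2], [0, 0, 0, 0, 0, 0, 0.2]],
  ],
)

```text
time_s: 1.65
position: [0.5482, -0.3203, 0.2563]
tool_rot: [[0.13, 0.991, -0.0], [0.991, -0.13, 0.0], [0.0, -0.001, -1.0]]
ft_force: [0.2, 0.6, -0.3]
grip_width: 0.0514
gripper_force: 0.0
```

```bash
cat >> h.py <<'E'
def carton(d):
    P=cloud(d); m=(d['range_z']>0)&(P[...,2]>0.072)&(P[...,2]<0.090)&(P[...,0]>.42)&(P[...,0]<.7)&(P[...,1]<.2)&(P[...,1]>-.31)
    k,l,st,_=cv2.connectedComponentsWithStats(m.astype(np.uint8)); i=1+np.argmax(st[1:,4])
    px=np.argwhere(l==i)[:,::-1]
    return px, onplane(d,px,0.082)
E
python3 - <<'E'
from h import *
d=cam('wrist'); save(d,'w2.png'); np.savez('/tmp/w2.npz',**d)
px,q=carton(d); print(telemetry.observe()['position'],px.min(0),px.max(0))
h=cv2.minAreaRect(q[:,:2].astype(np.float32)*1000);print(h)
E
```

```text
[ 0.54800149 -0.32058807  0.25649941] [218  19] [336 158]
((559.4971313476562, -230.6728515625), (111.58134460449219, 95.97451782226562), 82.56490325927734)
```

View pics/w2.png

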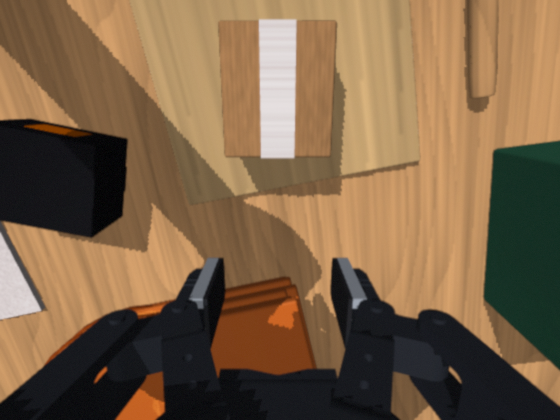

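The carton is seen square-on at columns 218–336 and rows 19–158, centred between the fingers. An orange stack lies behind, with its edge at about (290,280), so I'll check clearance for the descent.

```bash
python3 - <<'E'
from h import *
d={k:v for k,v in np.load('/tmp/w2.npz').items()};P=cloud(d)
for u,v in((290,282),(296,292),(260,300),(230,293),(280,330)): print(u,v,P[v,u].round(3))
d={k:v for k,v in np.load('/tmp/side1.npz').items()};P=cloud(d);h=cv2.cvtColor(d['image'],cv2.COLOR_RGB2HSV)
m=(h[...,0]<12)&(h[...,1]>170)&(P[...,1]<-.33)&(P[...,0]>.42)&(P[...,2]<.2); q=P[m]; print(len(q),np.percentile(q,[1,50,99],axis=0).round(3))
E
```

```text
290 282 [ 0.547 -0.448  0.022]
296 292 [ 0.553 -0.454  0.037]
260 300 [ 0.51  -0.452  0.048]
230 293 [ 0.472 -0.452  0.025]
280 330 [ 0.53  -0.477  0.073]
4182 [[ 0.423 -0.581  0.069]
 [ 0.51  -0.502  0.072]
 [ 0.868 -0.352  0.177]]
```

>>> send_rows(
  deltas=[
    [[0, 0, 0.05, 0, 0, 0, 0.2], [0, 0, 0.05, 0, 0, 0, 0.2], [0, 0, 0.05, 0, 0, 0, 0.2], [0, 0, 0.04, 0, 0, 0, 0.2], [0, 0, 0.0105, 0, 0, 0, 0.2], [0, 0, 0, 0, 0, 0, 0.2], [0.008, 0, 0, 0, 0, 0, 0.2], [0.006, 0, 0, 0, 0, 0, 0.2], [0.004, 0, 0, 0, 0, 0, 0.2], [0.0, 0, 0, 0, 0, 0, 0.2]],
  ],
)

```text
time_s: 2.95
position: [0.5508, -0.3033, 0.0561]
tool_rot: [[0.131, 0.991, 0.0], [0.991, -0.131, -0.0], [-0.0, 0.0, -1.0]]
ft_force: [-0.1, 0.6, -0.4]
grip_width: 0.0512
gripper_force: 0.0
```

```bash
python3 - <<'E'
from h import *
print(telemetry.observe()['ft_force'])
d=cam('side'); save(d,'s3.png')
i=cv2.imread('pics/s3.png')[180:400,220:480]; cv2.imwrite('pics/s3c.png',cv2.resize(i,None,fx=2.5,fy=2.5))
E
```

```text
[-0.1145081   0.57311639 -0.41290676]
```

View pics/s3c.png

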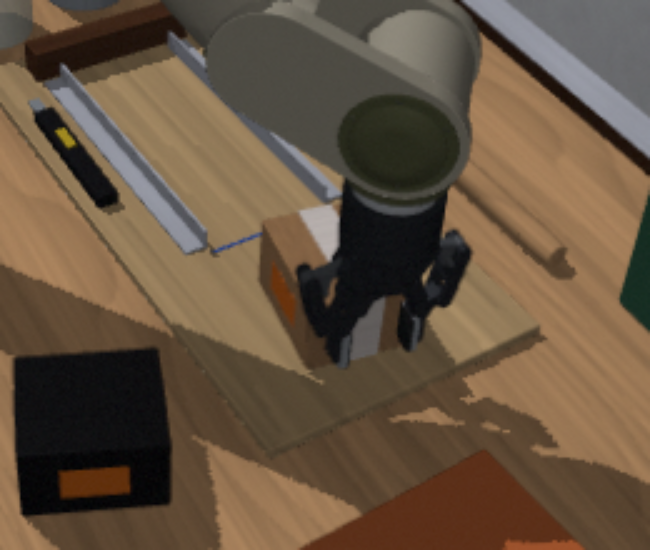

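The fingertips stand low and just behind the carton's rear face (crop at about (375,350)), and the black box is clear. I'll push along the carton's own axis first.

>>> send_rows(
  deltas=[
    [[0.003, 0, 0, 0, 0, 0, 0.2], [0.003, 0, 0, 0, 0, 0, 0.2], [0.003, 0, 0, 0, 0, 0, 0.2], [0.004, 0, 0, 0, 0, 0, 0.2], [0.004, 0, 0, 0, 0, 0, 0.2], [0.004, 0, 0, 0, 0, 0, 0.2], [0.004, 0, 0, 0, 0, 0, 0.2], [0.004, 0, 0, 0, 0, 0, 0.2], [0.004, 0, 0, 0, 0, 0, 0.2], [0.003, 0, 0, 0, 0, 0, 0.2], [0.002, 0, 0, 0, 0, 0, 0.2]],
  ],
)

```text
time_s: 4.38
position: [0.5556, -0.2658, 0.0558]
tool_rot: [[0.131, 0.991, -0.0], [0.991, -0.131, -0.0], [-0.0, -0.0, -1.0]]
ft_force: [0.2, -2.2, -0.3]
grip_width: 0.0514
gripper_force: 0.0
```

```bash
cat >> h.py <<'E'
A=np.radians(93.76); LY=np.array([np.cos(A),np.sin(A)]); LX=np.array([LY[1],-LY[0]])
M=np.array([0.5610,-0.116])  # mouth
def lane(p): p=np.asarray(p)[...,:2]-M; return np.stack([p@LX,p@LY-.09],-1)
def report():
    s=telemetry.observe(); R=np.array(s['tool_rot']); print('tcp lane mm',(1e3*lane(s['position'])).round(1),'yaw rel',(np.degrees(np.arctan2(R[1,0],R[0,0]))-93.76).round(2),'F',s['ft_force'].round(1))
    for n in('wrist','side','scene'):
        try:
            d=cam(n); px,q=carton(d); l=1e3*lane(q)
            (c,wh,a)=cv2.minAreaRect(l.astype(np.float32)); print(n,len(px),'c',np.round(c,1),'wh',np.round(wh,1),'a',round(a,2),px.min(0),px.max(0), 'ymax',np.percentile(l[:,1],99.5).round(1))
        except Exception as e: print(n,e)
E
python3 -c "
from h import *
report()"
```

```text
tcp lane mm [ -15.2 -239.1] yaw rel -11.32 F [ 0.2 -2.2 -0.3]
wrist 108721 c [  -7.3 -196.7] wh [122.1 126.9] a 78.74 [85  0] [465 385] ymax -130.9
side 522 c [ -16.9 -158.5] wh [91.  68.8] a 77.68 [319 252] [347 285] ymax -112.7
scene 878 c [  -4.6 -180.5] wh [159.  126.1] a 76.13 [164 162] [227 193] ymax -102.7
```

>>> send_rows(
  deltas=[
    [[0.003, 0.001, 0, 0, 0, -0.025, 0.2], [0.003, 0.001, 0, 0, 0, -0.025, 0.2], [0.003, 0.001, 0, 0, 0, -0.025, 0.2], [0.003, 0.001, 0, 0, 0, -0.025, 0.2], [0.003, 0.001, 0, 0, 0, -0.025, 0.2], [0.003, 0.001, 0, 0, 0, -0.025, 0.2], [0.003, 0.001, 0, 0, 0, -0.025, 0.2], [0.003, 0.001, 0, 0, 0, -0.022, 0.2], [0.002, 0, 0, 0, 0, 0, 0.2], [0, 0, 0, 0, 0, 0, 0.2]],
  ],
)

```text
time_s: 5.78
position: [0.5644, -0.2401, 0.0558]
tool_rot: [[-0.065, 0.998, -0.0], [0.998, 0.065, 0.001], [0.001, -0.0, -1.0]]
ft_force: [-0.0, 0.2, -0.4]
grip_width: 0.051
gripper_force: 0.0
```

```bash
python3 - <<'E'
from h import *
report(); d=cam('wrist'); save(d,'w4.png'); np.savez('/tmp/w4.npz',**d)
s=cam('side'); save(s,'s4.png'); c=cam('scene'); save(c,'c4.png')
a=[cv2.resize(d['image'][:,:,::-1],(400,300)),cv2.resize(s['image'][200:365,260:480,::-1],(400,300)),cv2.resize(c['image'][120:285,130:350,::-1],(400,300))]
cv2.imwrite('pics/m4.png',np.vstack([np.hstack(a[:2]),np.hstack([a[2],a[2]*0])]))
E
```

```text
tcp lane mm [  -4.8 -214. ] yaw rel -0.03 F [-0.   0.2 -0.4]
wrist 108370 c [  -4.8 -170.8] wh [127.3 122.1] a 0.05 [90  0] [475 385] ymax -110.1
side 760 c [  -9.3 -142. ] wh [104.2  96.2] a 89.27 [309 242] [345 284] ymax -90.8
scene 866 c [  -0.3 -152.9] wh [156.4 128.1] a 83.36 [172 166] [235 194] ymax -80.1
```

View pics/m4.png

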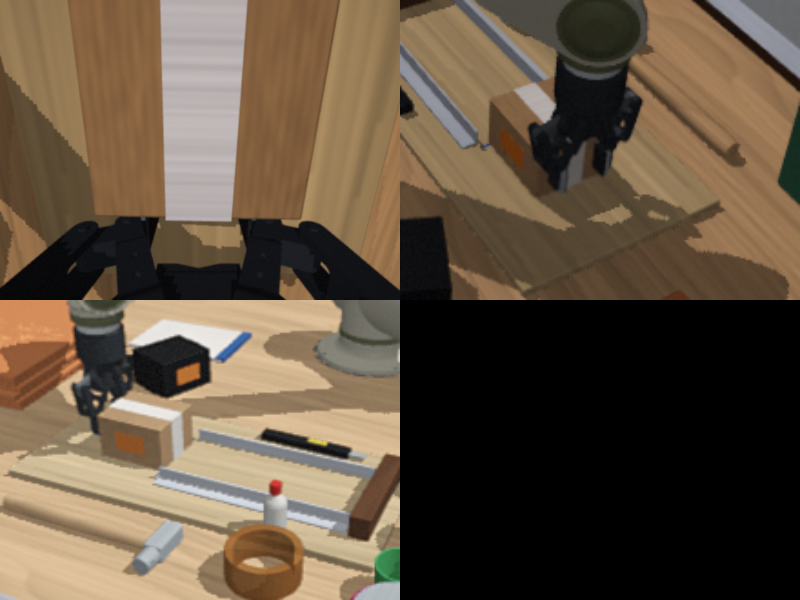

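The wrist view shows the carton's rear edge from about (95,217) to (300,221), nearly square to the fingers. The other two views show the carton just short of the mouth. I'll measure the carton's yaw and offset from the top edges in the wrist image.

```bash
cat >> h.py <<'E'
def top(d):
    P=cloud(d); m=(d['range_z']>0)&(abs(P[...,2]-.082)<.006); m[295:]=0
    k,l,st,_=cv2.connectedComponentsWithStats(m.astype(np.uint8)); i=1+np.argmax(st[1:,4]); m=l==i
    E=[[],[]]
    for r in range(40,285,5):
        c=np.flatnonzero(m[r]); 
        if len(c)>100: E[0].append((c[0],r)); E[1].append((c[-1],r))
    out=[]
    for e in E:
        q=1e3*lane(onplane(d,e,.082)); f=np.polyfit(q[:,1],q[:,0],1); out.append((np.degrees(f[0]),f))
    y=q[:,1].mean(); L,R=[np.polyval(o[1],y) for o in out]
    print('edge angles(+ = cw)',[round(o[0],2) for o in out],'at y',y.round(1),'L',L.round(1),'R',R.round(1),'mid',((L+R)/2).round(1),'yrange',q[:,1].min().round(1),q[:,1].max().round(1))
def mouth(d):
    pass
E
python3 - <<'E'
from h import *
d={k:v for k,v in np.load('/tmp/w4.npz').items()}; top(d)
# rear edge
g=d['image'].astype(int)[...,0]
P=cloud(d)
for u in (150,170,270,290,310,330,400): 
    col=np.flatnonzero((d['range_z'][:,u]>0)&(abs(P[:,u,2]-.082)<.006)&(np.arange(420)<330)); r=col[np.r_[np.diff(col)>1,True]][0]
    print(u,r,(1e3*lane(onplane(d,[(u,r)],.082))[0]).round(1))
E
```

```text
edge angles(+ = cw) [np.float64(1.14), np.float64(1.03)] at y -151.5 L -51.4 R 44.0 mid -3.7 yrange -188.9 -119.1
150 39 [ -37.6 -118.9]
170 50 [ -32.7 -121.5]
270 76 [  -6.7 -127.8]
290 308 [  -0.5 -199.4]
310 10 [   3.5 -112.3]
330 23 [   8.7 -115.2]
400 306 [  36.  -198.7]
```

>>> send_rows(
  deltas=[
    [[0.003, 0, 0, 0, 0, 0, 0.2], [0.003, 0, 0, 0, 0, 0, 0.2], [0.004, 0.0002, 0, 0, 0, 0, 0.2], [0.005, 0.0002, 0, 0, 0, 0, 0.2], [0.006, 0.0002, 0, 0, 0, 0, 0.2], [0.006, 0.0002, 0, 0, 0, 0, 0.2], [0.006, 0.0002, 0, 0, 0, 0, 0.2], [0.006, 0.0002, 0, 0, 0, 0, 0.2], [0.006, 0.0002, 0, 0, 0, 0, 0.2], [0.004, 0, 0, 0, 0, 0, 0.2], [0.003, 0, 0, 0, 0, 0, 0.2], [0.002, 0, 0, 0, 0, 0, 0.2]],
  ],
)

```text
time_s: 7.58
position: [0.5624, -0.1864, 0.0559]
tool_rot: [[-0.065, 0.998, 0.0], [0.998, 0.065, -0.0], [-0.0, 0.0, -1.0]]
ft_force: [0.6, -2.6, 0.4]
grip_width: 0.0509
gripper_force: 0.0
```

```bash
python3 - <<'E'
from h import *
s=telemetry.observe(); print((1e3*lane(s['position'])).round(1),s['ft_force'])
d=cam('wrist'); top(d); save(d,'w5.png'); np.savez('/tmp/w5.npz',**d)
E
```

```text
[  -3.2 -160.3] [ 0.61749576 -2.58621683  0.39884736]
edge angles(+ = cw) [np.float64(-0.09), np.float64(-0.11)] at y -97.6 L -50.7 R 44.7 mid -3.0 yrange -135.1 -65.2
```

View pics/w5.png

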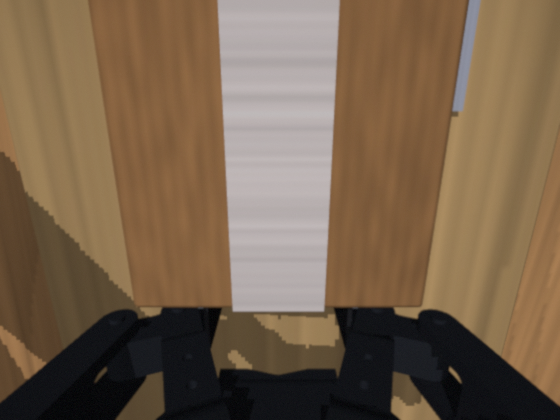

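The carton is now square in the wrist view, and the far rail's end shows at about (463,112). I'll use that as a check on the lane frame.

```bash
python3 - <<'E'
from h import *
d={k:v for k,v in np.load('/tmp/w5.npz').items()}
print((1e3*lane(onplane(d,[(464,112),(477,0)],.015))).round(1)); print((1e3*lane(onplane(d,[(464,112),(478,5)],.032))).round(1))
P=cloud(d)
for v in (90,60,30,5): print([ (u,*(1e3*np.r_[lane(P[v,u]),P[v,u,2]]).round(0)) for u in range(456,484,4)])
E
```

```text
[[ 85.3 -84. ]
 [ 83.  -37.5]]
[[ 75.9 -83.7]
 [ 74.6 -43.9]]
[(456, np.float64(79.0), np.float64(-74.0), np.float64(17.0)), (460, np.float64(81.0), np.float64(-74.0), np.float64(16.0)), (464, np.float64(84.0), np.float64(-74.0), np.float64(15.0)), (468, np.float64(86.0), np.float64(-74.0), np.float64(14.0)), (472, np.float64(88.0), np.float64(-74.0), np.float64(14.0)), (476, np.float64(90.0), np.float64(-74.0), np.float64(13.0)), (480, np.float64(92.0), np.float64(-74.0), np.float64(14.0))]
[(456, np.float64(43.0), np.float64(-70.0), np.float64(83.0)), (460, np.float64(79.0), np.float64(-62.0), np.float64(17.0)), (464, np.float64(81.0), np.float64(-61.0), np.float64(15.0)), (468, np.float64(83.0), np.float64(-61.0), np.float64(15.0)), (472, np.float64(86.0), np.float64(-61.0), np.float64(13.0)), (476, np.float64(88.0), np.float64(-61.0), np.float64(13.0)), (480, np.float64(89.0), np.float64(-61.0), np.float64(14.0))]
[(456, np.float64(42.0), np.float64(-63.0), np.float64(84.0)), (460, np.float64(42.0), np.float64(-64.0), np.float64(85.0)), (464, np.float64(78.0), np.float64(-50.0), np.float64(17.0)), (468, np.float64(80.0), np.float64(-49.0), np.float64(16.0)), (472, np.float64(82.0), np.float64(-49.0), np.float64(17.0)), (476, np.float64(86.0), np.float64(-49.0), np.float64(14.0)), (480, np.float64(87.0), np.float64(-49.0), np.float64(14.0))]
[(456, np.float64(41.0), np.float64(-58.0), np.float64(84.0)), (460, np.float64(42.0), np.float64(-58.0), np.float64(84.0)), (464, np.float64(43.0), np.float64(-58.0), np.float64(84.0)), (468, np.float64(79.0), np.float64(-40.0), np.float64(16.0)), (472, np.float64(80.0), np.float64(-40.0), np.float64(17.0)), (476, np.float64(82.0), np.float64(-40.0), np.float64(17.0)), (480, np.float64(85.0), np.float64(-39.0), np.float64(15.0))]
```

>>> send_rows(
  deltas=[
    [[0.003, 0, 0, 0, 0, 0, 0.2], [0.005, 0.0002, 0, 0, 0, 0, 0.2], [0.007, 0.0002, 0, 0, 0, 0, 0.2], [0.008, 0.0002, 0, 0, 0, 0, 0.2], [0.008, 0.0002, 0, 0, 0, 0, 0.2], [0.008, 0.0002, 0, 0, 0, 0, 0.2], [0.008, 0.0002, 0, 0, 0, 0, 0.2], [0.008, 0.0002, 0, 0, 0, 0, 0.2], [0.008, 0.0002, 0, 0, 0, 0, 0.2], [0.007, 0.0002, 0, 0, 0, 0, 0.2], [0.005, 0, 0, 0, 0, 0, 0.2], [0.003, 0, 0, 0, 0, 0, 0.2]],
  ],
)

```text
time_s: 9.12
position: [0.5591, -0.1082, 0.0558]
tool_rot: [[-0.065, 0.998, -0.0], [0.998, 0.065, 0.0], [0.0, -0.0, -1.0]]
ft_force: [-0.5, -2.3, 0.3]
grip_width: 0.0512
gripper_force: 0.0
```

```bash
cat >> h.py <<'E'
def rails(d):
    P=cloud(d); l=np.dstack([1e3*lane(P),1e3*P[...,2]])
    m=(d['range_z']>0)&(abs(l[...,2]-31)<5)&(abs(l[...,0])<90)&(abs(l[...,0])>52)
    for s in(-1,1):
        q=l[m&(s*l[...,0]>0)]; print('rail',s,len(q),np.percentile(q,[10,50,90],axis=0).round(1).tolist() if len(q)>20 else '')
E
python3 - <<'E'
from h import *
s=telemetry.observe(); print((1e3*lane(s['position'])).round(1),s['ft_force'])
d=cam('wrist'); top(d); rails(d); save(d,'w6.png')
E
```

```text
[ -1.4 -82.1] [-0.45603027 -2.30821244  0.32597473]
edge angles(+ = cw) [np.float64(-0.12), np.float64(-0.1)] at y -19.4 L -48.8 R 46.6 mid -1.1 yrange -56.9 13.0
rail -1 0 
rail 1 0
```

View pics/w6.png

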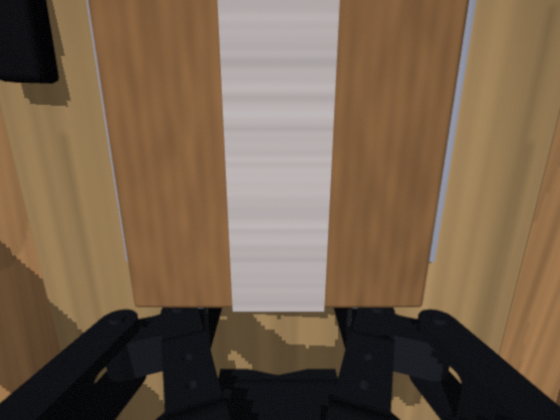

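The rail feet show as thin slivers on both sides of the carton (left at about (110,150), right at about (450,150)). It is centred within about 1 mm, so I'll go on.

>>> send_rows(
  deltas=[
    [[0.003, 0, 0, 0, 0, 0, 0.2], [0.005, 0.0001, 0, 0, 0, 0, 0.2], [0.007, 0.0001, 0, 0, 0, 0, 0.2], [0.008, 0.0001, 0, 0, 0, 0, 0.2], [0.008, 0.0001, 0, 0, 0, 0, 0.2], [0.008, 0.0001, 0, 0, 0, 0, 0.2], [0.008, 0.0001, 0, 0, 0, 0, 0.2], [0.008, 0.0001, 0, 0, 0, 0, 0.2], [0.008, 0.0001, 0, 0, 0, 0, 0.2], [0.008, 0.0001, 0, 0, 0, 0, 0.2], [0.008, 0, 0, 0, 0, 0, 0.2], [0.007, 0, 0, 0, 0, 0, 0.2]],
  ],
)

```text
time_s: 10.68
position: [0.5544, -0.0221, 0.0558]
tool_rot: [[-0.065, 0.998, -0.0], [0.998, 0.065, 0.0], [0.0, -0.0, -1.0]]
ft_force: [0.2, -2.6, 0.0]
grip_width: 0.0513
gripper_force: 0.0
```

>>> send_rows(
  deltas=[
    [[0.007, 0, 0, 0, 0, 0, 0.2], [0.007, 0, 0, 0, 0, 0, 0.2], [0.007, 0, 0, 0, 0, 0, 0.2], [0.007, 0, 0, 0, 0, 0, 0.2], [0.006, 0, 0, 0, 0, 0, 0.2], [0.006, 0, 0, 0, 0, 0, 0.2], [0.006, 0, 0, 0, 0, 0, 0.2], [0.005, 0, 0, 0, 0, 0, 0.2], [0.005, 0, 0, 0, 0, 0, 0.2], [0.004, 0, 0, 0, 0, 0, 0.2], [0.003, 0, 0, 0, 0, 0, 0.2], [0.002, 0, 0, 0, 0, 0, 0.2]],
  ],
)

```text
time_s: 12.18
position: [0.5502, 0.0424, 0.0558]
tool_rot: [[-0.065, 0.998, -0.0], [0.998, 0.065, 0.0], [0.0, -0.0, -1.0]]
ft_force: [0.5, -2.8, -0.1]
grip_width: 0.0518
gripper_force: 0.0
```

```bash
python3 - <<'E'
from h import *
s=telemetry.observe(); print((1e3*lane(s['position'])).round(1),s['ft_force'])
d=cam('wrist'); top(d)
d=cam('scene'); save(d,'c7.png'); cv2.imwrite('pics/c7c.png',cv2.resize(d['image'][150:290,200:390,::-1],None,fx=4,fy=4))
E
```

```text
[-0.4 68.8] [ 0.54996107 -2.82491942 -0.08151261]
edge angles(+ = cw) [np.float64(-0.1), np.float64(-0.13)] at y 131.5 L -47.8 R 47.6 mid -0.1 yrange 94.0 163.9
```

View pics/c7c.png

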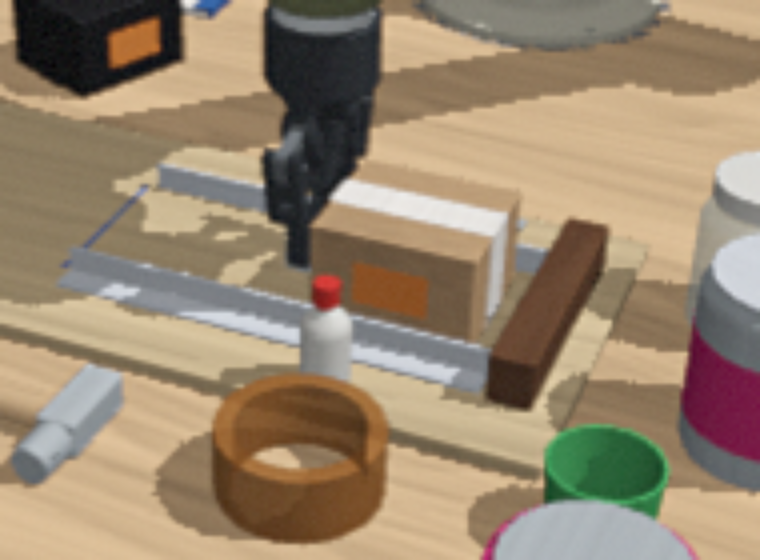

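The scene crop shows the carton square between the rails, with a small gap to the dark stop at about (500,310). I'll close it slowly and watch the force.

>>> send_rows(
  deltas=[
    [[0.002, 0, 0, 0, 0, 0, 0.2], [0.003, 0, 0, 0, 0, 0, 0.2], [0.003, 0, 0, 0, 0, 0, 0.2], [0.003, 0, 0, 0, 0, 0, 0.2], [0.002, 0, 0, 0, 0, 0, 0.2], [0.002, 0, 0, 0, 0, 0, 0.2], [0.001, 0, 0, 0, 0, 0, 0.2]],
  ],
)

```text
time_s: 13.15
position: [0.5492, 0.0583, 0.0558]
tool_rot: [[-0.065, 0.998, 0.0], [0.998, 0.065, -0.0], [-0.0, 0.0, -1.0]]
ft_force: [-0.5, -2.2, -0.4]
grip_width: 0.0512
gripper_force: 0.0
```

>>> send_rows(
  deltas=[
    [[0.001, 0, 0, 0, 0, 0, 0.2], [0.001, 0, 0, 0, 0, 0, 0.2], [0.001, 0, 0, 0, 0, 0, 0.2], [0.001, 0, 0, 0, 0, 0, 0.2]],
  ],
)

```text
time_s: 13.65
position: [0.5489, 0.0622, 0.0558]
tool_rot: [[-0.065, 0.998, -0.0], [0.998, 0.065, -0.0], [0.0, -0.0, -1.0]]
ft_force: [-0.7, -3.0, 0.1]
grip_width: 0.0511
gripper_force: 0.0
```

>>> send_rows(
  deltas=[
    [[0.001, 0, 0, 0, 0, 0, 0.2], [0.001, 0, 0, 0, 0, 0, 0.2], [0.001, 0, 0, 0, 0, 0, 0.2]],
  ],
)

```text
time_s: 14.02
position: [0.5487, 0.0653, 0.0558]
tool_rot: [[-0.065, 0.998, -0.0], [0.998, 0.065, -0.0], [-0.0, -0.0, -1.0]]
ft_force: [1.2, -5.6, 0.3]
grip_width: 0.0513
gripper_force: 0.0
```

```bash
python3 - <<'E'
from h import *
s=telemetry.observe(); print((1e3*lane(s['position'])).round(1),s['ft_force'])
d=cam('scene'); P=cloud(d); l=np.dstack([1e3*lane(P),1e3*P[...,2]])
m=(d['range_z']>0)&(abs(l[...,2]-47)<2.5)&(abs(l[...,0])<60)&(l[...,1]>195)&(l[...,1]<260)
print('stop top y', np.percentile(l[m][:,1],[2,50,98]).round(1))
m=(d['range_z']>0)&(abs(l[...,2]-82)<3)&(abs(l[...,0])<60)&(l[...,1]>100); print('carton top y',np.percentile(l[m][:,1],[50,98]).round(1))
E
```

```text
[-0.4 91.7] [ 1.15753698 -5.5903535   0.31688888]
stop top y [206.2 230.6 245.4]
carton top y [162.7 323.9]
```

Force is rising, so the carton is at the stop. I'll push a little more to seat it.

>>> send_rows(
  deltas=[
    [[0.0007, 0, 0, 0, 0, 0, 0.2], [0.0007, 0, 0, 0, 0, 0, 0.2]],
  ],
)

```text
time_s: 14.32
position: [0.5488, 0.0654, 0.056]
tool_rot: [[-0.065, 0.998, 0.0], [0.998, 0.065, -0.002], [-0.002, 0.0, -1.0]]
ft_force: [-1.7, -13.5, 2.4]
grip_width: 0.0513
gripper_force: 0.0
```

It is seated: the tool stopped advancing at 13.5 N. Now I'll back off and lift.

>>> send_rows(
  deltas=[
    [[-0.004, 0, 0, 0, 0, 0, 0.2], [-0.01, 0, 0, 0, 0, 0, 0.2], [-0.02, 0, 0, 0, 0, 0, 0.2], [-0.03, 0, 0, 0, 0, 0, 0.2], [0, 0, -0.04, 0, 0, 0, 0.2], [0, 0, -0.05, 0, 0, 0, 0.2], [0, 0, -0.05, 0, 0, 0, 0.2], [0, 0, -0.05, 0, 0, 0, 0.2], [0, 0, 0, 0, 0, 0, 0.2], [0, 0, 0, 0, 0, 0, 0.2]],
  ],
)

```text
time_s: 15.58
position: [0.5525, 0.002, 0.2451]
tool_rot: [[-0.064, 0.998, -0.001], [0.998, 0.064, 0.0], [0.0, -0.001, -1.0]]
ft_force: [0.2, 0.8, -0.8]
grip_width: 0.0515
gripper_force: 0.0
```

```bash
python3 - <<'E'
from h import *
d=cam('wrist'); c=cam('scene'); px,q=carton(d); l=(1e3*lane(q)).astype(np.float32); print(cv2.minAreaRect(l))
cv2.imwrite('pics/f.png',np.hstack([cv2.resize(d['image'][:,:,::-1],(400,300)),cv2.resize(c['image'][150:290,200:390,::-1],(400,300))]))
E
```

```text
((-0.031917572021484375, 145.43902587890625), (78.60128021240234, 96.01681518554688), 89.9556655883789)
```

View pics/f.png

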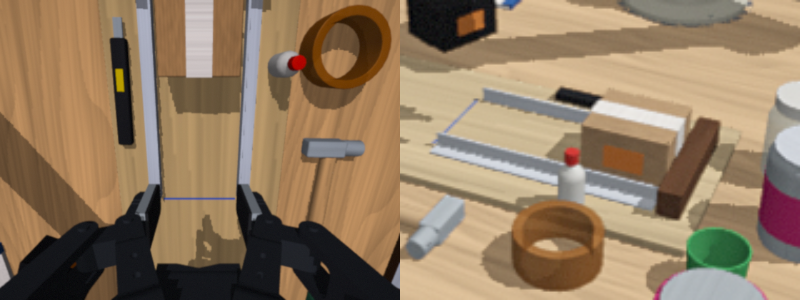

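The pictures show the carton centred between the rails and flush against the stop (right panel, about (672,160)), with the hand clear. I'll hand it in.

```bash
python3 -c "
from h import *
print(env.close_job())"
```

```text
the job is handed in; nothing more can be done
None
```

The carton is square and centred between the rails and flush against the end stop, the rails and everything else were left untouched as far as the pictures and force readings show, the hand is clear, and the job is handed in at about 16 s.

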